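# Line up the seasonings by height on the spice rail

### The arm

A 6-joint arm with a two-finger parallel gripper is mounted at the origin on a cart in front of the work surface, level with it; the furniture and walls round the work are solid. World frame = base frame: x ahead of the robot, y to its left, z up, the work surface at z = 0. Lengths are in m, angles in rad, forces in N, time in s.
With the tool pointing down it reaches from about 0.3 to 0.775 m from the base axis. Payload 14.6 kg.
Tool frame: the origin (TCP) lies midway between the tips of the shut fingers; the grasp point (between the pads) lies 19 mm behind it (bot.pinch_z is the distance from the TCP to the grasp point, in m); z points along the fingers, y is the line along which they close (so a half turn about z gives the same grasp; the last joint's range is limited). The gripper opens to 94 mm and grips with 3 to 60 N. Pads are 16 mm wide; open, the fingers measure 119 mm over their backs; the gripper's body (75 mm by 177 mm) begins 78 mm behind the grasp point.
Start: joints at [-1.358, 0.3, 1.521, -0, 1.321, -0.067], TCP at [0.152, -0.529, 0.205] pointing down, gripper open.
Joint ranges: [-3.03, 3.03], [-0.79, 2.21], [0.23, 2.52], [-1.04, 4.18], [0, 3.07], [-2.55, 2.55]. Speed limits (rad/s): [2.22, 2.22, 2.57, 3.14, 3.14, 3.14].

### API

Orientations are given as a 3x3 rotation matrix whose columns are the frame's x, y, z axes.
In Python, from station import bot gives the robot as it stands.
- The arm moves only by the shell command python3 -m inch 'ROWS' [FORCE]. ROWS is JSON, a list that holds one entry, the list of rows, each a list of 7 numbers: the turn, a rotation vector about the tool's x, y, z in degrees, then the shift along the tool's x, y, z in m, then the gripper's target within -1 to 1 (fully open at 1, half-way at 0, shut at -1). In form: [[[ax, ay, az, dx, dy, dz, fingers], ...]]. A call has 1 to 12 rows; each row shifts and turns the commanded pose from where the row before left it, along the tool's axes as they then stand; what a row does not reach is not made up. A row lasts 1/12 s, in which the tool goes at most 41.7 mm and 7.16 degrees, less where a joint would pass 70% of its speed; a pose out of reach is approached as far as the arm can. A call is refused whole if a number of a shift passes 0.0417 or a number of a turn 7.16, either way. A call with a gripper value outside its range is refused whole. The fingers move at their own pace and stop on an object; FORCE is the grip in N (left out, the last holds). Time passes only in rows, so rows that do not move let the fingers close. It gives the time, the measured TCP pose, the force, the opening and the grip force at its end, in the units of the state.
- bot.get_obs(): the state, without advancing time (a new reading comes with each control period).
- bot.camera(name): name is "scene" or "top" or "wrist"; returns (picture, depth): 384x512x3 uint8, red, green, blue; 384x512 float32, m along the optical axis (not along the pixel's ray), 0 where there is no reading.
- bot.calibration(name): a dict with "fx", "fy", "cx", "cy" (pixels), "xyz" and "orientation" of the camera in the world. Camera axes: x right, y up, looking along -z (the intrinsics and any distortion apply to the point x, -y, -z); pixel columns grow to the right and rows downward; lengths in m; the calibration is good to about 2 mm. A picture is of the moment at which its call begins: read the wrist's pose just before it. calibration takes no time and is no camera call; for the wrist camera it gives the pose at the moment of the call.
- bot.finish_job(): hands the job in; it is judged then, once.
The state is a dict: "t": time; "qpos": joint angles; "qd": joint speeds; "joint_torque": joint torques, N m; "eef_pos": TCP position; "tcp_rot": TCP orientation; "wrist_force": force on the tool from outside, world axes, zero at the start; "moment": the same for the moment, N m; "opening": finger opening in m; "gripper_force": force on a finger pad.
Only numpy, scipy, OpenCV 4.12 (cv2) and the standard library are available. Lean on these libraries where they do the work, as an engineer would, in place of code of your own. Each camera call takes 0.05 s, during which the arm holds its last target. There are 200 camera calls.

### The job

Put the four seasoning bottles and jars standing along the front edge of the worktop (not those back by the wall) onto the spice rail, one upright in the middle of each cork pad, in order of height with the tallest on the pad next to the turned wooden knob and the shortest at the far end. Set each down gently, without dropping it or knocking any of them over, and leave the candle tin where it stands.

Things in the scene. Friction and masses are not known exactly. Their poses are not given: they have to be found in the camera images.
- cork_bottle_tall: tallest of the four: clear glass bottle with a narrow neck, a cork and a small paper tag on its side, 127 mm high, straight body 47 mm across up to about 70 mm, 90 g. Loose, stands upright on the worktop; origin at the centre of its underside, z up its axis.
- jar_dark_cap: second tallest: round spice jar with a black-brown cap and green label, 105 mm high, 42 mm across, cap 44 mm across, 110 g. Loose, stands upright on the worktop; origin at the centre of its underside, z up its axis.
- jar_yellow_cap: third: spice jar with a yellow cap and a dark blue label, 96 mm high, 42 mm across, 110 g. Loose, stands upright on the worktop; origin at the centre of its underside, z up its axis.
- cork_bottle_short: shortest: small clear glass bottle with rounded shoulders and a cork, 82 mm high, 34 mm across at its widest, near 30 mm up, narrowing above; 90 g. Loose, stands upright on the worktop; origin at the centre of its underside, z up its axis.
- pad_a: cork disc, 58 mm across, 3 mm thick, fixed on the spice rail; origin at the centre of its underside, which is 12 mm above the worktop, so things stand on it 15 mm above the worktop. First pad of the row, at the robot's left end (+y); the pads b, c, d follow at 68 mm steps in one straight line to the right.
- pad_b: cork disc like pad a, same size and height. Second pad from the left. The rail is a pale wooden base, 336 mm long, 84 mm wide and 12 mm thick, fixed on the worktop, with lips along its two long sides that rise 20 mm above the worktop; the pads lie along its middle line, the lips 39 mm to either side of it.
- pad_c: cork disc like pad a, same size and height. Third pad from the left. Beside the worktop, on the robot's left, a range hood hangs over the stove (x above 0.40, y above 0.22, from 0.68 m above the worktop upward): keep the arm clear of it when swinging in from the left.
- pad_d: cork disc like pad a, same size and height. Fourth pad, at the robot's right end (-y).
- end_knob: dark turned wooden knob, 32 mm across, 46 mm high, fixed upright on one end of the rail (its top 58 mm above the worktop), 49 mm beyond the centre of the nearest pad; it is at either the left or the right end. The other end has only a flat dark plug 22 mm across. Origin at the centre of its underside.
- candle: bystander: candle stub in a round tin, 55 mm across, 20 mm high, loose on the worktop among the jars. Origin at the centre of its underside.
There are look-alikes about, which are no part of the job. Leave any red or turquoise look-alike of the jar_yellow_cap alone.

How it is judged:
At the end, for the whole second after the job is handed in: From the knob: tall corked bottle, dark-capped jar, yellow-capped jar, short corked bottle, each within 12 mm of its pad's centre, its foot on the pad, upright within 0.12 rad, at rest and released; the candle tin within 30 mm of where it was (((horizontal distance between end_knob and pad_a below 0.1 m and horizontal distance between cork_bottle_tall and pad_a below 0.012 m and z of cork_bottle_tall in the frame of pad_a between -0.002 and 0.008 m and horizontal distance between jar_dark_cap and pad_b below 0.012 m and z of jar_dark_cap in the frame of pad_b between -0.002 and 0.008 m and horizontal distance between jar_yellow_cap and pad_c below 0.012 m and z of jar_yellow_cap in the frame of pad_c between -0.002 and 0.008 m and horizontal distance between cork_bottle_short and pad_d below 0.012 m and z of cork_bottle_short in the frame of pad_d between -0.002 and 0.008 m) or (not (horizontal distance between end_knob and pad_a below 0.1 m) and horizontal distance between cork_bottle_tall and pad_d below 0.012 m and z of cork_bottle_tall in the frame of pad_d between -0.002 and 0.008 m and horizontal distance between jar_dark_cap and pad_c below 0.012 m and z of jar_dark_cap in the frame of pad_c between -0.002 and 0.008 m and horizontal distance between jar_yellow_cap and pad_b below 0.012 m and z of jar_yellow_cap in the frame of pad_b between -0.002 and 0.008 m and horizontal distance between cork_bottle_short and pad_a below 0.012 m and z of cork_bottle_short in the frame of pad_a between -0.002 and 0.008 m)) and angle between each of cork_bottle_tall, jar_dark_cap, jar_yellow_cap, cork_bottle_short's own z axis and vertical below 0.12 rad and linear speed of each of cork_bottle_tall, jar_dark_cap, jar_yellow_cap, cork_bottle_short below 0.02 m/s and contact force between the fingers and cork_bottle_tall below 0.1 N and contact force between the fingers and jar_dark_cap below 0.1 N and contact force between the fingers and jar_yellow_cap below 0.1 N and contact force between the fingers and cork_bottle_short below 0.1 N and distance of candle from where it was at the start of the episode below 0.03 m); the robot touches nothing.
It fails at once if one of the four is knocked over (tilted more than 0.8 rad) (angle between any of cork_bottle_tall, jar_dark_cap, jar_yellow_cap, cork_bottle_short's own z axis and vertical above 0.8 rad).
It fails at once if one of the four is dropped (faster than 0.7 m/s out of the fingers) ((linear speed of cork_bottle_tall above 0.7 m/s and contact force between the fingers and cork_bottle_tall below 0.1 N) or (linear speed of jar_dark_cap above 0.7 m/s and contact force between the fingers and jar_dark_cap below 0.1 N) or (linear speed of jar_yellow_cap above 0.7 m/s and contact force between the fingers and jar_yellow_cap below 0.1 N) or (linear speed of cork_bottle_short above 0.7 m/s and contact force between the fingers and cork_bottle_short below 0.1 N)).
It fails at once if the candle tin is pushed more than 30 mm away (distance of candle from where it was at the start of the episode above 0.03 m).
It also fails if it takes over 104 s, if anything falls off the work surface, if the arm or the gripper's body presses on something with over 40 N, if the wrist force passes 120 N, or if a joint passes its speed limit or range.

## Working session

There is one attempt and no reset: what is moved stays moved. The work goes in short steps, Python scripts to look and compute and a shell command to move; the robot and the scene stay as the last step left them, time stands still between calls to the robot, and variables do not carry over. Pictures are saved under pics/ and viewed, at most 14 in all, crops included, and the job is handed in when it is done.

```bash
mkdir -p pics; ls; python3 - <<'E'
from station import bot
import cv2,numpy as np
o=bot.get_obs();print({k:np.round(v,3).tolist() for k,v in o.items()},bot.pinch_z)
ims=[]
for n in("scene","top"):
    p,d=bot.camera(n);np.savez(f'pics/{n}0.npz',p=p,d=d);c=bot.calibration(n);print(n,c)
    cv2.imwrite(f'pics/{n}0.png',cv2.resize(p[...,::-1],None,fx=1.5,fy=1.5))
E
```

```text
pics
{'t': 0.0, 'qpos': [-1.358, 0.3, 1.522, -0.0, 1.321, -0.067], 'qd': [0.001, -0.0, -0.001, 0.001, -0.001, -0.001], 'joint_torque': [0.0, -53.18, -35.274, 0.071, 0.024, -0.0], 'eef_pos': [0.152, -0.528, 0.205], 'tcp_rot': [[0.961, 0.276, -0.0], [0.276, -0.961, 0.001], [0.0, -0.001, -1.0]], 'wrist_force': [-0.37, 0.7, 0.87], 'moment': [0.019, 0.028, 0.066], 'gripper_force': 0.0, 'opening': 0.094} 0.0188
scene {'fx': 465.19834646881475, 'fy': 465.19834646881475, 'cx': 254.84525303391172, 'cy': 189.9712609981226, 'xyz': array([0.05167836, 0.62812635, 0.81691985]), 'orientation': array([[-0.87268898,  0.31117789, -0.37627418],
       [-0.48826749, -0.55147202,  0.67636785],
       [ 0.00296604,  0.77398123,  0.6332016 ]])}
top {'fx': 464.80994757573626, 'fy': 464.80994757573626, 'cx': 259.64842274309706, 'cy': 200.64451553039888, 'xyz': array([ 0.37828017, -0.18171986,  1.29974652]), 'orientation': array([[-0.00511375,  0.99149187, -0.13006813],
       [-0.99983376, -0.0027931 ,  0.01801803],
       [ 0.01750144,  0.13013865,  0.99134133]])}
```

View pics/scene0.png

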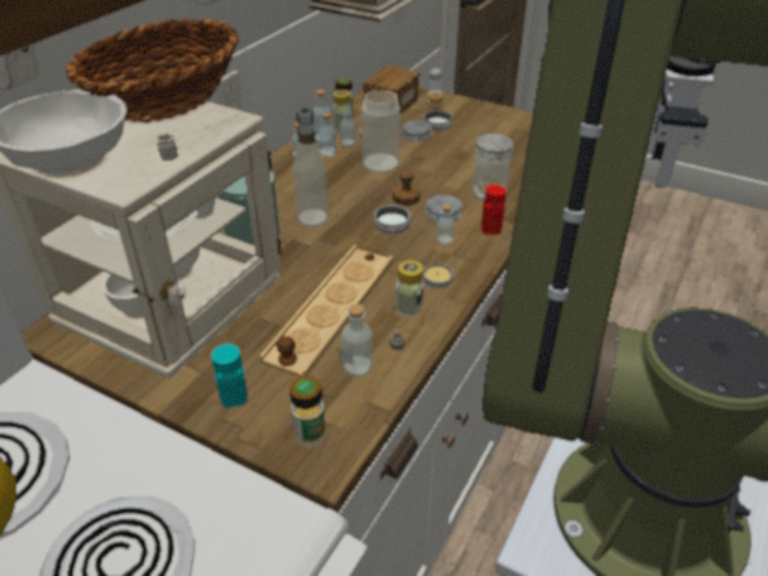

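View pics/top0.png

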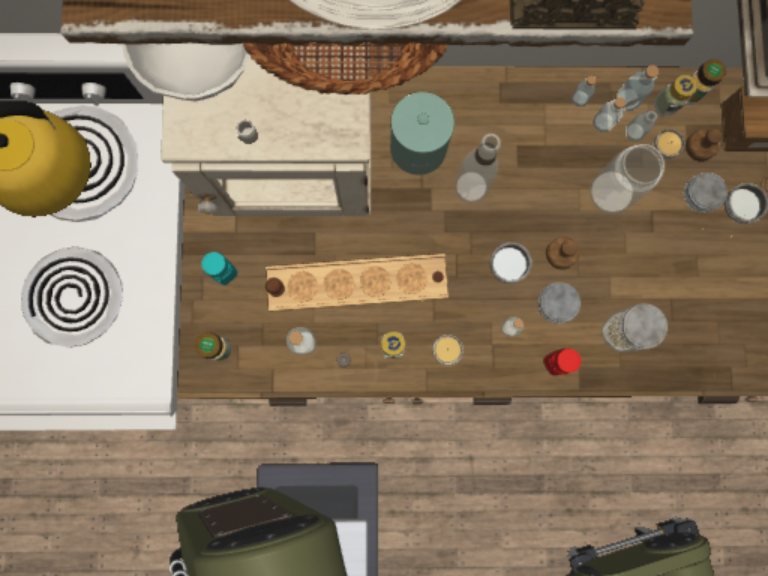

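The scene picture shows the knob at the rail's robot-left (+y) end, at top (275,287). Candidates in the top view (pixels ×1.5):
- Dark-cap jar at (208,346), tall corked bottle at (300,340), yellow-cap jar at (393,344) and short corked bottle at (513,326). All are in the front row and match the descriptions.
- Not part of the job: turquoise (217,267), red (565,362), and the group at the back by the wall.

I'll confirm these in an enlarged crop.

```bash
cat > h.py <<'E'
import numpy as np,cv2
from station import bot
def ray(n,u,v,z,c=None):
    c=c or bot.calibration(n);R=np.array(c['orientation']);o=np.array(c['xyz'])
    r=R@np.array([(u-c['cx'])/c['fx'],-(v-c['cy'])/c['fy'],-1]);return o+r*(z-o[2])/r[2]
def cloud(n,d,c=None):
    c=c or bot.calibration(n);v,u=np.mgrid[:d.shape[0],:d.shape[1]]
    P=np.stack([(u-c['cx'])/c['fx']*d,-(v-c['cy'])/c['fy']*d,-d],-1);return P@np.array(c['orientation']).T+np.array(c['xyz'])
E
python3 - <<'E'
from h import *
z=np.load('pics/top0.npz');p,d=z['p'],z['d']
cv2.imwrite('pics/crop1.png',cv2.resize(p[150:260,115:395,::-1],None,fx=2.85,fy=2.85,interpolation=cv2.INTER_CUBIC))
W=cloud('top',d)
# name, cap pixel (native), height
for n,u,v,h in [('dark',139,231,.105),('tall',199,226,.127),('yel',262,229,.096),('short',342,217,.082),('candle',298,233,.02),('knob',183,191,.058),('thing',229,240,.0),('turq',143,176,.1),('red',376,241,.1)]:
    q=W[v-16:v+17,u-16:u+17].reshape(-1,3);q=q[d[v-16:v+17,u-16:u+17].ravel()>0]
    zm=np.percentile(q[:,2],99.5);k=q[q[:,2]>zm-.012]
    print(n,'ray',ray('top',u,v,h).round(3),'zmax',zm.round(3),'top mid',((k.max(0)+k.min(0))/2).round(3),'ext',np.ptp(k,0).round(3))
for u,v in[(203,190.5),(227,189),(250.5,187.5),(274.5,186)]:print(ray('top',u,v,.015).round(4))
E
```

```text
dark ray [0.458 0.106 0.105] zmax 0.109 top mid [0.46  0.109 0.104] ext [0.041 0.042 0.013]
tall ray [ 0.468 -0.05   0.127] zmax 0.129 top mid [ 0.47  -0.044  0.125] ext [0.023 0.025 0.013]
yel ray [ 0.462 -0.209  0.096] zmax 0.101 top mid [ 0.463 -0.208  0.096] ext [0.039 0.039 0.013]
short ray [ 0.494 -0.421  0.082] zmax 0.085 top mid [ 0.499 -0.428  0.081] ext [0.017 0.017 0.015]
candle ray [ 0.456 -0.31   0.02 ] zmax 0.02 top mid [ 0.458 -0.312  0.015] ext [0.053 0.053 0.014]
knob ray [0.568 0.002 0.058] zmax 0.06 top mid [0.572 0.007 0.056] ext [0.028 0.025 0.014]
thing ray [ 0.438 -0.119  0.   ] zmax 0.022 top mid [ 0.439 -0.12   0.019] ext [0.025 0.022 0.017]
turq ray [0.601 0.101 0.1  ] zmax 0.101 top mid [0.604 0.105 0.096] ext [0.041 0.043 0.015]
red ray [ 0.43  -0.504  0.1  ] zmax 0.101 top mid [ 0.434 -0.512  0.097] ext [0.039 0.039 0.012]
[ 0.5758 -0.0471  0.015 ]
[ 0.5799 -0.114   0.015 ]
[ 0.584  -0.1797  0.015 ]
[ 0.5881 -0.2469  0.015 ]
```

View pics/crop1.png

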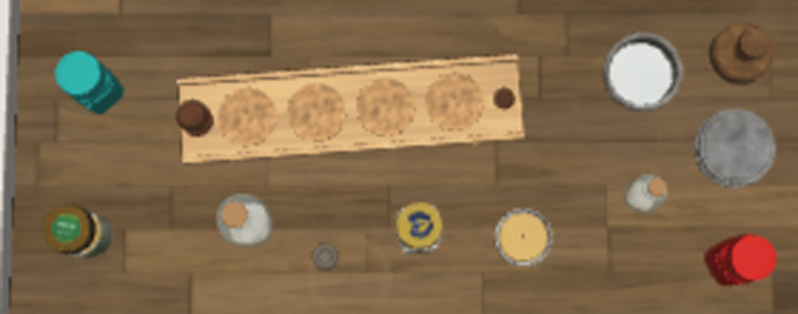

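The crop confirms the identities: dark cap (68,228), tall cork (235,215), yellow (418,224), short cork (657,187), knob at the left next to pad a, candle (523,237). Next I refine the pad and object positions and turn the tool to face across the rail.

```bash
python3 - <<'E'
from h import *
z=np.load('pics/top0.npz');p,d=z['p'],z['d']
hsv=cv2.cvtColor(p,cv2.COLOR_RGB2HSV)
roi=hsv[165:212,175:300]
for u,v in[(202,190),(213,180),(226,189),(238,188),(238,180),(262,180)]:print(u,v,hsv[v,u],p[v,u])
W=cloud('top',d)
m=(W[...,0]>.65)&(W[...,0]<.85)&(W[...,1]<.15)&(W[...,1]>-.5)&(W[...,2]>.15)&(d>0)
print('cabinet min x',W[m].min(0),W[m].max(0))
# rail: height >6mm, big region
g=p.astype(int)
r=((g[...,0]>170)&(g[...,2]<170)).astype(np.uint8);r[:165]=0;r[212:]=0;r[:,:175]=0;r[:,300:]=0
cs,_=cv2.findContours(cv2.morphologyEx(r,cv2.MORPH_CLOSE,np.ones((5,5))),0,2)
c=max(cs,key=cv2.contourArea);b=cv2.boxPoints(cv2.minAreaRect(c));B=np.array([ray('top',*q,.018)[:2] for q in b]);print(B.round(4),'centre',B.mean(0).round(4),np.linalg.norm(B-np.roll(B,1,0),axis=1))
# scene camera object tops
s=np.load('pics/scene0.npz');S=cloud('scene',s['d'])
for Wn,C,dd in(('top',W,d),('scene',S,s['d'])):
  for n,x,y,h in[('dark',.46,.108,.105),('tall',.47,-.046,.127),('yel',.463,-.208,.096),('short',.498,-.426,.082)]:
    k=C[(abs(C[...,0]-x)<.035)&(abs(C[...,1]-y)<.035)&(abs(C[...,2]-h)<.009)&(dd>0)]
    if len(k):print(Wn,n,len(k),((k.max(0)+k.min(0))/2).round(4),k.mean(0).round(4),np.ptp(k,0).round(3))
E
python3 -m inch '[[[0,0,-6.73,0,0,0,1],[0,0,-6.73,0,0,0,1],[0,0,-6.73,0,0,0,1],[0,0,-6.73,0,0,0,1],[0,0,-6.73,0,0,0,1],[0,0,-6.73,0,0,0,1],[0,0,-6.73,0,0,0,1],[0,0,-6.73,0,0,0,1],[0,0,-6.73,0,0,0,1],[0,0,-6.73,0,0,0,1],[0,0,-6.73,0,0,0,1]]]'
```

```text
202 190 [ 16 124 201] [201 154 103]
213 180 [ 18 106 231] [231 194 135]
226 189 [ 15 125 200] [200 152 102]
238 188 [ 17 108 221] [221 180 127]
238 180 [ 17 108 225] [225 185 130]
262 180 [ 17 110 218] [218 178 124]
cabinet min x [ 0.67244555 -0.49998708  0.15025487] [0.84998261 0.14967609 0.68219798]
[[ 0.6131  0.0255]
 [ 0.6367 -0.308 ]
 [ 0.5536 -0.3126]
 [ 0.5307  0.0183]] centre [ 0.5835 -0.1442] [0.08263491 0.33439464 0.08320731 0.33166022]
top dark 232 [0.4603 0.1086 0.1032] [0.4608 0.1081 0.1049] [0.041 0.043 0.014]
top tall 76 [ 0.47   -0.0439  0.1247] [ 0.4707 -0.0442  0.1256] [0.023 0.025 0.013]
top yel 207 [ 0.4634 -0.2081  0.0954] [ 0.4633 -0.2081  0.0965] [0.039 0.039 0.013]
top short 42 [ 0.4986 -0.4284  0.0809] [ 0.4985 -0.4284  0.0811] [0.018 0.017 0.016]
scene dark 318 [0.4605 0.1109 0.1024] [0.4592 0.1135 0.1041] [0.044 0.044 0.013]
scene tall 82 [ 0.4709 -0.0423  0.1241] [ 0.4703 -0.0402  0.1249] [0.024 0.026 0.011]
scene yel 175 [ 0.4626 -0.2062  0.0938] [ 0.4622 -0.203   0.0952] [0.041 0.044 0.013]
scene short 31 [ 0.4986 -0.4258  0.0794] [ 0.4984 -0.425   0.0801] [0.019 0.02  0.013]
t: 1.02
eef_pos: [0.1519, -0.5284, 0.2051]
tcp_rot: [[-0.007, 1.0, -0.0], [1.0, 0.007, 0.001], [0.001, -0.0, -1.0]]
wrist_force: [-0.3, 0.3, 0.8]
opening: 0.094
gripper_force: 0.0
```

```bash
python3 - <<'E'
from h import *
z=np.load('pics/top0.npz');d=z['d'];W=cloud('top',d)
s=np.load('pics/scene0.npz');S=cloud('scene',s['d'])
for C in(W,S):
  for y0 in np.arange(-.24,.1,.04):
    for za,zb in((.1,.25),(.25,.5)):
      k=C[(C[...,1]>y0)&(C[...,1]<y0+.04)&(C[...,2]>za)&(C[...,2]<zb)&(C[...,0]>.62)]
      print(round(y0,2),za,len(k),k[:,0].min().round(3) if len(k) else None,end='; ')
  print()
E
python3 -m inch '[[[0,0,0,0.0322,0.0215,0,1],[0,0,0,0.0322,0.0215,0,1],[0,0,0,0.0322,0.0215,0,1],[0,0,0,0.0322,0.0215,0,1],[0,0,0,0.0322,0.0215,0,1],[0,0,0,0.0322,0.0215,0,1],[0,0,0,0.0322,0.0215,0,1],[0,0,0,0.0322,0.0215,0,1],[0,0,0,0.0322,0.0215,0,1],[0,0,0,0.0322,0.0215,0,1]]]'
python3 -m inch '[[[0,0,0,0.0322,0.0215,0,1],[0,0,0,0.0322,0.0215,0,1],[0,0,0,0.0322,0.0215,0,1],[0,0,0,0.0322,0.0215,0,1],[0,0,0,0.0322,0.0215,0,1],[0,0,0,0,0,0,1],[0,0,0,0,0,0,1]]]'
```

```text
-0.24 0.1 407 0.797; -0.24 0.25 479 0.787; -0.2 0.1 31 0.702; -0.2 0.25 789 0.701; -0.16 0.1 275 0.702; -0.16 0.25 1655 0.702; -0.12 0.1 49 0.706; -0.12 0.25 1647 0.703; -0.08 0.1 0 None; -0.08 0.25 1685 0.703; -0.04 0.1 0 None; -0.04 0.25 1645 0.703; 0.0 0.1 0 None; 0.0 0.25 1634 0.702; 0.04 0.1 109 0.703; 0.04 0.25 1664 0.702; 0.08 0.1 339 0.672; 0.08 0.25 1728 0.702; 
-0.24 0.1 224 0.812; -0.24 0.25 921 0.789; -0.2 0.1 22 0.702; -0.2 0.25 995 0.7; -0.16 0.1 650 0.7; -0.16 0.25 1696 0.7; -0.12 0.1 506 0.701; -0.12 0.25 1782 0.701; -0.08 0.1 284 0.749; -0.08 0.25 2233 0.702; -0.04 0.1 305 0.748; -0.04 0.25 1863 0.701; 0.0 0.1 273 0.748; 0.0 0.25 2716 0.702; 0.04 0.1 1099 0.705; 0.04 0.25 2446 0.702; 0.08 0.1 2318 0.672; 0.08 0.25 2128 0.701; 
t: 1.85
eef_pos: [0.3671, -0.2046, 0.2054]
tcp_rot: [[-0.001, 1.0, 0.0], [1.0, 0.001, -0.0], [-0.0, 0.0, -1.0]]
wrist_force: [0.6, -0.3, -0.0]
opening: 0.0935
gripper_force: 0.0
t: 2.43
eef_pos: [0.4741, -0.0439, 0.2049]
tcp_rot: [[-0.004, 1.0, -0.001], [1.0, 0.004, 0.0], [0.0, -0.001, -1.0]]
wrist_force: [-0.5, -0.3, -0.4]
opening: 0.0942
gripper_force: 0.0
```

```bash
python3 - <<'E'
from h import *
c=bot.calibration('wrist');p,d=bot.camera('wrist');print(c['xyz'],np.round(c['orientation'],2).tolist())
cv2.imwrite('pics/w1.png',p[...,::-1]);np.savez('pics/w1.npz',p=p,d=d)
C=cloud('wrist',d,c)
for n,x,y,h in[('dark',.46,.108,.105),('tall',.47,-.044,.127),('yel',.463,-.208,.096),('knob',.570,.008,.058)]:
    k=C[(abs(C[...,0]-x)<.03)&(abs(C[...,1]-y)<.03)&(abs(C[...,2]-h)<.009)&(d>0)]
    if len(k):print(n,len(k),((k.max(0)+k.min(0))/2).round(4),np.ptp(k,0).round(3))
E
```

```text
[0.47375064 0.03165946 0.38386794] [[1.0, -0.0, -0.0], [0.0, 0.97, 0.26], [-0.0, -0.26, 0.97]]
dark 1960 [0.4616 0.1041 0.102 ] [0.042 0.03  0.012]
tall 581 [ 0.4716 -0.0419  0.123 ] [0.023 0.024 0.01 ]
yel 433 [ 0.464  -0.2162  0.0964] [0.04  0.021 0.004]
knob 570 [0.5725 0.0083 0.054 ] [0.028 0.028 0.01 ]
```

View pics/w1.png

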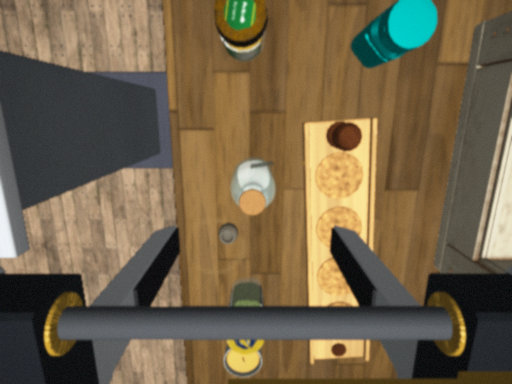

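The wrist view shows the tall bottle's cork at (252,202), the knob at (345,135) and pad a at (338,175), which agrees with the other cameras. I'll descend and grip.

```bash
python3 -m inch '[[[0,0,0,0.002,-0.003,0.0205,1],[0,0,0,0,0,0.0205,1],[0,0,0,0,0,0.0205,1],[0,0,0,0,0,0.0205,1],[0,0,0,0,0,0.0205,1],[0,0,0,0,0,0.0205,1],[0,0,0,0,0,0.0205,1],[0,0,0,0,0,0.0205,1],[0,0,0,0,0,0,1],[0,0,0,0,0,0,0]]]' 20
python3 -m inch '[[[0,0,0,0,0,0,-0.3],[0,0,0,0,0,0,-0.3],[0,0,0,0,0,0,-0.3],[0,0,0,0,0,0,-0.3],[0,0,0,0,0,0,-0.3]]]'
```

```text
t: 3.32
eef_pos: [0.4702, -0.0442, 0.0414]
tcp_rot: [[0.0, 1.0, -0.002], [1.0, -0.0, 0.0], [0.0, -0.002, -1.0]]
wrist_force: [0.3, -0.5, 0.5]
opening: 0.09
gripper_force: 0.0
t: 3.73
eef_pos: [0.4711, -0.0433, 0.0419]
tcp_rot: [[-0.001, 1.0, 0.001], [1.0, 0.001, -0.0], [-0.0, 0.001, -1.0]]
wrist_force: [0.5, 0.2, -0.5]
opening: 0.0572
gripper_force: 0.0
```

```bash
python3 -m inch '[[[0,0,0,0,0,0,-0.4],[0,0,0,0,0,0,-0.4],[0,0,0,0,0,0,-0.4],[0,0,0,0,0,0,-0.4],[0,0,0,0,0,0,-0.4]]]'
python3 -m inch '[[[0,0,0,0,0,-0.008,-0.4],[0,0,0,0,0,-0.012,-0.4],[0,0,0,0,0,-0.012,-0.4],[0,0,0,0,0,0,-0.4]]]'
```

```text
t: 4.15
eef_pos: [0.471, -0.0432, 0.0416]
tcp_rot: [[-0.001, 1.0, 0.0], [1.0, 0.001, -0.0], [-0.0, 0.0, -1.0]]
wrist_force: [0.0, 0.9, 2.9]
opening: 0.0453
gripper_force: 19.9
t: 4.48
eef_pos: [0.4718, -0.0434, 0.0756]
tcp_rot: [[-0.001, 1.0, 0.003], [1.0, 0.001, -0.0], [-0.001, 0.003, -1.0]]
wrist_force: [0.0, -0.1, -1.0]
opening: 0.0456
gripper_force: 19.9
```

```bash
python3 -m inch '[[[0,0,0,0,0.01,-0.012,-0.4],[0,0,0,0,0.02,0,-0.4],[0,0,0,0,0.02,0,-0.4],[0,0,0,0,0.02,0,-0.4],[0,0,0,0.001,0.02,0,-0.4],[0,0,0,0,0.01,0,-0.4],[0,0,0,0,0.005,0,-0.4],[0,0,0,0,0,0,-0.4],[0,0,0,0,0,0,-0.4]]]'
cat > held.py <<'E'
import sys
from h import *
# held object's top relative to TCP; argument: expected world z of its top
h=float(sys.argv[1]);o=bot.get_obs();c=bot.calibration('wrist');p,d=bot.camera('wrist');C=cloud('wrist',d,c);t=o['eef_pos']
k=C[(abs(C[...,0]-t[0])<.027)&(abs(C[...,1]-t[1])<.03)&(abs(C[...,2]-h)<.009)&(d>0)]
print('tcp',t.round(4),'open',o['opening']);print(len(k),(((k.max(0)+k.min(0))/2)-t).round(4) if len(k) else '',np.ptp(k,0).round(3) if len(k) else '')
cv2.imwrite('pics/held.png',p[...,::-1])
E
python3 held.py 0.171
```

```text
t: 5.23
eef_pos: [0.5752, -0.0421, 0.085]
tcp_rot: [[-0.001, 1.0, -0.001], [1.0, 0.001, 0.0], [0.0, -0.001, -1.0]]
wrist_force: [-0.7, 0.3, -1.4]
opening: 0.0454
gripper_force: 19.9
tcp [ 0.5752 -0.0421  0.085 ] open 0.04544658800453228
1985 [-0.      0.0007  0.086 ] [0.054 0.024 0.018]
```

View pics/held.png

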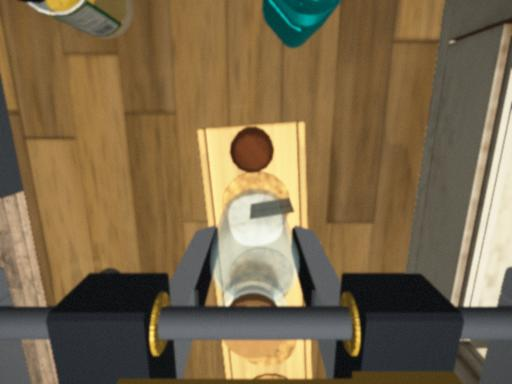

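The held bottle is centred in the fingers, with its cork at (252,300), above pad a below the knob at (252,149). I'll lower it and release.

```bash
python3 -m inch '[[[0,0,0,0,0.0015,0.006,-0.4],[0,0,0,0,0,0.006,-0.4],[0,0,0,0,0,0.006,-0.4],[0,0,0,0,0,0.005,-0.4],[0,0,0,0,0,0.003,-0.4],[0,0,0,0,0,0.0015,-0.4],[0,0,0,0,0,0.001,-0.4],[0,0,0,0,0,0,-0.4],[0,0,0,0,0,0,-0.4]]]'
```

```text
t: 6.03
eef_pos: [0.5775, -0.0422, 0.0571]
tcp_rot: [[-0.001, 1.0, 0.0], [1.0, 0.001, -0.0], [-0.0, 0.0, -1.0]]
wrist_force: [0.2, 0.2, -0.2]
opening: 0.0454
gripper_force: 19.9
```

```bash
python3 -m inch '[[[0,0,0,0,0,0.0005,-0.4],[0,0,0,0,0,0,-0.4]]]'
python3 -m inch '[[[0,0,0,0,0,0,0],[0,0,0,0,0,0,0.4],[0,0,0,0,0,0,0.5],[0,0,0,0,0,0,0.5],[0,0,0,0,0,0,0.5],[0,0,0,0,0,0,0.5]]]'
```

```text
t: 6.2
eef_pos: [0.5775, -0.0422, 0.0566]
tcp_rot: [[-0.001, 1.0, 0.0], [1.0, 0.001, -0.0], [-0.0, 0.0, -1.0]]
wrist_force: [-0.1, 0.3, -0.8]
opening: 0.0454
gripper_force: 19.9
t: 6.7
eef_pos: [0.5774, -0.0421, 0.0565]
tcp_rot: [[-0.001, 1.0, 0.0], [1.0, 0.001, -0.0], [-0.0, 0.0, -1.0]]
wrist_force: [0.8, 0.0, 0.1]
opening: 0.0705
gripper_force: 0.0
```

```bash
python3 -m inch '[[[0,0,0,0,0,-0.02,0.5],[0,0,0,0,0,-0.02,0.5],[0,0,0,0,0,-0.02,0.5],[0,0,0,0,0,-0.02,0.5],[0,0,0,0,0,-0.02,0.7],[0,0,0,0,0,-0.02,1],[0,0,0,0.015,-0.012,0,1],[0,0,0,0.03,-0.024,0,1],[0,0,0,0.03,-0.024,0,1],[0,0,0,0.03,-0.024,0,1],[0,0,0,0.03,-0.02,0,1],[0,0,0,0.016,-0.0125,0,1]]]'
python3 -m inch '[[[0,0,0,0,0,0,1],[0,0,0,0,0,0,1]]]'
python3 - <<'E'
from h import *
c=bot.calibration('wrist');p,d=bot.camera('wrist');C=cloud('wrist',d,c);print(bot.get_obs()['eef_pos'])
k=C[(abs(C[...,0]-.461)<.035)&(abs(C[...,1]-.109)<.035)&(abs(C[...,2]-.104)<.006)&(d>0)];print(len(k),((k.max(0)+k.min(0))/2).round(4),np.ptp(k,0).round(3))
p,d=bot.camera('top');C=cloud('top',d)
k=C[(abs(C[...,0]-.577)<.025)&(abs(C[...,1]+.042)<.025)&(abs(C[...,2]-.14)<.009)&(d>0)];print(len(k),((k.max(0)+k.min(0))/2).round(4),np.ptp(k,0).round(3))
E
```

```text
t: 7.7
eef_pos: [0.4588, 0.1109, 0.1767]
tcp_rot: [[-0.002, 1.0, 0.0], [1.0, 0.002, 0.0], [0.0, 0.0, -1.0]]
wrist_force: [0.0, -0.2, 0.7]
opening: 0.0938
gripper_force: 0.0
t: 7.87
eef_pos: [0.4606, 0.1093, 0.1768]
tcp_rot: [[-0.003, 1.0, 0.001], [1.0, 0.003, 0.0], [0.0, 0.001, -1.0]]
wrist_force: [0.4, -0.8, -0.2]
opening: 0.0942
gripper_force: 0.0
[0.46098267 0.10866014 0.17668148]
1994 [0.4612 0.1112 0.1026] [0.042 0.043 0.009]
80 [ 0.5771 -0.0433  0.1399] [0.026 0.022 0.017]
```

```bash
python3 -m inch '[[[0,0,0,0.0015,0,0.02,1],[0,0,0,0,0,0.022,1],[0,0,0,0,0,0.022,1],[0,0,0,0,0,0.022,1],[0,0,0,0,0,0.022,1],[0,0,0,0,0,0.022,1],[0,0,0,0,0,0.0205,0.5],[0,0,0,0,0,0,-0.5],[0,0,0,0,0,0,-0.5],[0,0,0,0,0,0,-0.5],[0,0,0,0,0,0,-0.5],[0,0,0,0,0,0,-0.5]]]'
python3 -m inch '[[[0,0,0,0,0,0,-0.5],[0,0,0,0,0,0,-0.5],[0,0,0,0,0,0,-0.5],[0,0,0,0,0,0,-0.5],[0,0,0,0,0,0,-0.5],[0,0,0,0,0,0,-0.5]]]'
```

```text
t: 8.97
eef_pos: [0.4614, 0.1102, 0.0271]
tcp_rot: [[-0.001, 1.0, 0.002], [1.0, 0.001, 0.0], [0.0, 0.002, -1.0]]
wrist_force: [-0.5, 0.4, 0.4]
opening: 0.0574
gripper_force: 0.0
t: 9.47
eef_pos: [0.461, 0.1103, 0.0264]
tcp_rot: [[-0.001, 1.0, 0.001], [1.0, 0.001, 0.0], [0.0, 0.001, -1.0]]
wrist_force: [-0.7, 0.2, 6.4]
opening: 0.0435
gripper_force: 20.0
```

```bash
python3 -m inch '[[[0,0,0,0,0,-0.01,-0.5],[0,0,0,0,0,-0.015,-0.5],[0,0,0,0,0,-0.015,-0.5],[0,0,0,-0.01,0,0,-0.5],[0,0,0,-0.025,0,0,-0.5],[0,0,0,-0.03,0,0,-0.5],[0,0,0,-0.03,0,0,-0.5],[0,0,0,-0.03,0,0,-0.5],[0,0,0,-0.03,0,0,-0.5],[0,0,0,-0.03,0,0,-0.5],[0,0,0,-0.025,0,0,-0.5],[0,0,0,-0.01,0,0,-0.5]]]'
python3 -m inch '[[[0,0,0,0,0.01,0,-0.5],[0,0,0,0,0.02,0,-0.5],[0,0,0,0,0.025,0,-0.5],[0,0,0,0,0.025,0,-0.5],[0,0,0,0,0.02,0,-0.5],[0,0,0,0,0.015,0,-0.5],[0,0,0,0,0.005,0,-0.5],[0,0,0,0,0,0,-0.5],[0,0,0,0,0,0,-0.5]]]'
python3 held.py 0.147
```

```text
t: 10.47
eef_pos: [0.4603, -0.1128, 0.0656]
tcp_rot: [[0.001, 1.0, -0.0], [1.0, -0.001, -0.0], [-0.0, -0.0, -1.0]]
wrist_force: [0.5, 0.6, -0.5]
opening: 0.0432
gripper_force: 20.0
t: 11.22
eef_pos: [0.5801, -0.1095, 0.0654]
tcp_rot: [[-0.001, 1.0, -0.001], [1.0, 0.001, 0.0], [0.0, -0.001, -1.0]]
wrist_force: [-1.0, 0.4, -1.2]
opening: 0.0438
gripper_force: 20.0
tcp [ 0.5801 -0.1095  0.0654] open 0.043777143610305075
6402 [-0.      0.0006  0.0816] [0.054 0.044 0.018]
```

```bash
python3 -m inch '[[[0,0,0,-0.0005,0.0014,0.006,-0.5],[0,0,0,0,0,0.006,-0.5],[0,0,0,0,0,0.006,-0.5],[0,0,0,0,0,0.003,-0.5],[0,0,0,0,0,0.0015,-0.5],[0,0,0,0,0,0.001,-0.5],[0,0,0,0,0,0,-0.5],[0,0,0,0,0,0,-0.5]]]'
```

```text
t: 11.93
eef_pos: [0.5824, -0.1101, 0.0426]
tcp_rot: [[-0.001, 1.0, 0.0], [1.0, 0.001, -0.0], [-0.0, 0.0, -1.0]]
wrist_force: [0.2, -0.8, -0.2]
opening: 0.0438
gripper_force: 20.0
```

```bash
python3 -m inch '[[[0,0,0,0,0,0.0008,-0.5],[0,0,0,0,0,0,-0.5],[0,0,0,0,0,0,-0.5]]]'
```

```text
t: 12.18
eef_pos: [0.5824, -0.1101, 0.0417]
tcp_rot: [[-0.001, 1.0, 0.0], [1.0, 0.001, -0.0], [-0.0, 0.0, -1.0]]
wrist_force: [-0.2, -0.3, -1.1]
opening: 0.0435
gripper_force: 20.0
```

```bash
python3 -m inch '[[[0,0,0,0,0,0.0007,-0.5],[0,0,0,0,0,0,-0.5],[0,0,0,0,0,0,-0.5]]]'
```

```text
t: 12.43
eef_pos: [0.5825, -0.1102, 0.0415]
tcp_rot: [[-0.001, 1.0, 0.0], [1.0, 0.001, -0.0], [-0.0, 0.0, -1.0]]
wrist_force: [-2.3, -0.0, 5.5]
opening: 0.0431
gripper_force: 20.0
```

```bash
python3 -m inch '[[[0,0,0,0,0,0,0],[0,0,0,0,0,0,0.4],[0,0,0,0,0,0,0.5],[0,0,0,0,0,0,0.5],[0,0,0,0,0,0,0.5],[0,0,0,0,0,0,0.5],[0,0,0,0,0,-0.02,0.5],[0,0,0,0,0,-0.03,0.5],[0,0,0,0,0,-0.03,0.5],[0,0,0,0,0,-0.03,0.7]]]'
python3 -m inch '[[[0,0,0,-0.015,-0.02,0,1],[0,0,0,-0.025,-0.03,0,1],[0,0,0,-0.025,-0.03,0,1],[0,0,0,-0.02,-0.025,0,1],[0,0,0,-0.0118,-0.0143,0,1],[0,0,0,0,0,0,1],[0,0,0,0,0,0,1]]]'
python3 - <<'E'
from h import *
c=bot.calibration('wrist');p,d=bot.camera('wrist');C=cloud('wrist',d,c);print(bot.get_obs()['eef_pos'])
k=C[(abs(C[...,0]-.463)<.035)&(abs(C[...,1]+.207)<.035)&(abs(C[...,2]-.096)<.006)&(d>0)];print(len(k),((k.max(0)+k.min(0))/2).round(4),np.ptp(k,0).round(3))
p,d=bot.camera('top');C=cloud('top',d)
for x,y,h in((.577,-.042,.14),(.582,-.11,.12)):
  k=C[(abs(C[...,0]-x)<.03)&(abs(C[...,1]-y)<.03)&(abs(C[...,2]-h)<.009)&(d>0)];print(len(k),((k.max(0)+k.min(0))/2).round(4),np.ptp(k,0).round(3))
E
```

```text
t: 13.27
eef_pos: [0.5821, -0.1101, 0.1522]
tcp_rot: [[-0.001, 1.0, -0.0], [1.0, 0.001, 0.0], [0.0, -0.0, -1.0]]
wrist_force: [1.3, -0.2, 1.0]
opening: 0.074
gripper_force: 0.0
t: 13.85
eef_pos: [0.4631, -0.2075, 0.1513]
tcp_rot: [[0.001, 1.0, 0.001], [1.0, -0.001, -0.0], [-0.0, 0.001, -1.0]]
wrist_force: [0.3, 0.2, -0.8]
opening: 0.0935
gripper_force: 0.0
[ 0.46359211 -0.20696208  0.15116185]
2071 [ 0.4639 -0.2068  0.0942] [0.041 0.042 0.008]
83 [ 0.5763 -0.0431  0.1392] [0.026 0.023 0.016]
227 [ 0.5821 -0.1117  0.1185] [0.042 0.042 0.015]
```

```bash
python3 -m inch '[[[0,0,0,0,0,0.018,1],[0,0,0,0,0,0.022,1],[0,0,0,0,0,0.022,1],[0,0,0,0,0,0.022,1],[0,0,0,0,0,0.022,1],[0,0,0,0,0,0.02,0.5],[0,0,0,0,0,0,-0.5],[0,0,0,0,0,0,-0.5],[0,0,0,0,0,0,-0.5],[0,0,0,0,0,0,-0.5],[0,0,0,0,0,0,-0.5],[0,0,0,0,0,0,-0.5]]]'
python3 -m inch '[[[0,0,0,0,0,0,-0.5],[0,0,0,0,0,0,-0.5],[0,0,0,0,0,0,-0.5],[0,0,0,0,0,0,-0.5],[0,0,0,0,0,0,-0.5]]]'
```

```text
t: 14.95
eef_pos: [0.4636, -0.2072, 0.0258]
tcp_rot: [[-0.001, 1.0, 0.001], [1.0, 0.001, -0.001], [-0.001, 0.001, -1.0]]
wrist_force: [-0.3, 0.1, -0.0]
opening: 0.0509
gripper_force: 0.0
t: 15.37
eef_pos: [0.4634, -0.2072, 0.0254]
tcp_rot: [[-0.001, 1.0, 0.001], [1.0, 0.001, -0.0], [-0.0, 0.001, -1.0]]
wrist_force: [-0.2, 0.1, 6.0]
opening: 0.0422
gripper_force: 19.3
```

```bash
python3 -m inch '[[[0,0,0,0,0,-0.01,-0.6],[0,0,0,0,0,-0.015,-0.6],[0,0,0,0,0,-0.015,-0.6],[0,0,0,0.01,0.01,0,-0.6],[0,0,0,0.01,0.02,0,-0.6],[0,0,0,0.0095,0.025,0,-0.6],[0,0,0,0,0.025,0,-0.6],[0,0,0,0,0.02,0,-0.6],[0,0,0,0,0.016,0,-0.6],[0,0,0,0,0.0065,0,-0.6],[0,0,0,0,0,0,-0.6],[0,0,0,0,0,0,-0.6]]]'
python3 held.py 0.137
```

```text
t: 16.37
eef_pos: [0.5849, -0.1774, 0.0648]
tcp_rot: [[-0.001, 1.0, -0.001], [1.0, 0.001, 0.0], [0.0, -0.001, -1.0]]
wrist_force: [-0.0, 1.0, -0.5]
opening: 0.0423
gripper_force: 19.3
tcp [ 0.5849 -0.1774  0.0648] open 0.0423085108540193
5884 [0.     0.0005 0.0722] [0.054 0.042 0.018]
```

Now I lower it by 0.0243 m (TCP to about 0.0405) and watch the force.

```bash
python3 -m inch '[[[0,0,0,-0.0005,0.001,0.006,-0.6],[0,0,0,0,0,0.006,-0.6],[0,0,0,0,0,0.006,-0.6],[0,0,0,0,0,0.003,-0.6],[0,0,0,0,0,0.0015,-0.6],[0,0,0,0,0,0.001,-0.6],[0,0,0,0,0,0.0007,-0.6],[0,0,0,0,0,0,-0.6],[0,0,0,0,0,0,-0.6]]]'
```

```text
t: 17.17
eef_pos: [0.5867, -0.178, 0.0409]
tcp_rot: [[-0.001, 1.0, 0.0], [1.0, 0.001, -0.0], [-0.0, 0.0, -1.0]]
wrist_force: [1.0, -0.3, -1.1]
opening: 0.0422
gripper_force: 19.3
```

```bash
python3 -m inch '[[[0,0,0,0,0,0.0007,-0.6],[0,0,0,0,0,0,-0.6],[0,0,0,0,0,0,-0.6]]]'
```

```text
t: 17.42
eef_pos: [0.5868, -0.178, 0.0405]
tcp_rot: [[-0.001, 1.0, 0.001], [1.0, 0.001, -0.0], [-0.0, 0.001, -1.0]]
wrist_force: [-0.1, 0.0, 3.8]
opening: 0.0423
gripper_force: 19.3
```

```bash
python3 -m inch '[[[0,0,0,0,0,0,0],[0,0,0,0,0,0,0.4],[0,0,0,0,0,0,0.5],[0,0,0,0,0,0,0.5],[0,0,0,0,0,0,0.5],[0,0,0,0,0,0,0.5],[0,0,0,0,0,-0.02,0.5],[0,0,0,0,0,-0.03,0.5],[0,0,0,0,0,-0.03,0.5],[0,0,0,0,0,-0.03,0.7]]]'
python3 -m inch '[[[0,0,0,-0.015,-0.005,0,1],[0,0,0,-0.03,-0.01,0,1],[0,0,0,-0.035,-0.012,0,1],[0,0,0,-0.035,-0.012,0,1],[0,0,0,-0.035,-0.012,0,1],[0,0,0,-0.035,-0.012,0,1],[0,0,0,-0.034,-0.012,0,1],[0,0,0,-0.02,-0.008,0,1],[0,0,0,-0.01,-0.005,0,1],[0,0,0,0,0,0,1],[0,0,0,0,0,0,1]]]'
python3 - <<'E'
from h import *
c=bot.calibration('wrist');p,d=bot.camera('wrist');C=cloud('wrist',d,c);print(bot.get_obs()['eef_pos'])
cv2.imwrite('pics/w4.png',p[...,::-1])
k=C[(abs(C[...,0]-.498)<.03)&(abs(C[...,1]+.427)<.03)&(abs(C[...,2]-.081)<.006)&(d>0)];print(len(k),((k.max(0)+k.min(0))/2).round(4),np.ptp(k,0).round(3))
p,d=bot.camera('top');C=cloud('top',d)
for x,y,h in((.577,-.042,.14),(.582,-.11,.12),(.587,-.178,.11)):
  k=C[(abs(C[...,0]-x)<.03)&(abs(C[...,1]-y)<.03)&(abs(C[...,2]-h)<.009)&(d>0)];print(len(k),((k.max(0)+k.min(0))/2).round(4),np.ptp(k,0).round(3))
d=np.load('pics/top0.npz')['d'];C=cloud('top',d)
k=C[(C[...,0]>.4)&(C[...,0]<.6)&(C[...,1]>-.475)&(C[...,1]<-.38)&(C[...,2]>.01)&(d>0)]
k=k[np.hypot(k[:,0]-.498,k[:,1]+.427)>.022]
print('obst',len(k)); 
if len(k):print(k.min(0),k.max(0))
E
```

```text
t: 18.25
eef_pos: [0.5864, -0.1778, 0.1513]
tcp_rot: [[-0.001, 1.0, -0.0], [1.0, 0.001, 0.0], [0.0, -0.0, -1.0]]
wrist_force: [0.5, -0.7, 0.1]
opening: 0.0752
gripper_force: 0.0
t: 19.17
eef_pos: [0.4991, -0.4264, 0.1499]
tcp_rot: [[-0.001, 1.0, -0.0], [1.0, 0.001, 0.0], [0.0, -0.0, -1.0]]
wrist_force: [-0.1, 0.6, 0.2]
opening: 0.0937
gripper_force: 0.0
[ 0.49949595 -0.42580209  0.15000634]
331 [ 0.4993 -0.428   0.0798] [0.017 0.017 0.008]
82 [ 0.5771 -0.0431  0.1391] [0.026 0.023 0.016]
229 [ 0.5816 -0.1116  0.1193] [0.042 0.041 0.016]
204 [ 0.5863 -0.1799  0.1094] [0.042 0.039 0.016]
obst 57
[ 0.58111014 -0.46040875  0.01062929] [ 0.59984328 -0.39773984  0.03023354]
```

View pics/w4.png

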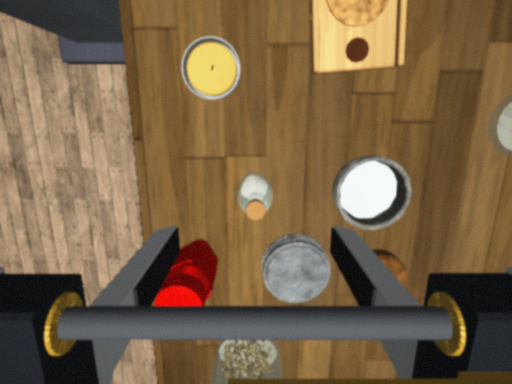

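The wrist view shows the short bottle's cork at (255,208). The red jar (188,275), grey tin (297,268) and candle (211,67) are all clear of the finger paths, so I'll descend.

```bash
python3 -m inch '[[[0,0,0,-0.0015,0,0.02,1],[0,0,0,0,0,0.024,1],[0,0,0,0,0,0.024,1],[0,0,0,0,0,0.024,0.8],[0,0,0,0,0,0.022,0.6],[0,0,0,0,0,0.016,0.3],[0,0,0,0,0,0.009,-0.1],[0,0,0,0,0,0,-0.7],[0,0,0,0,0,0,-0.7],[0,0,0,0,0,0,-0.7],[0,0,0,0,0,0,-0.7],[0,0,0,0,0,0,-0.7]]]'
python3 -m inch '[[[0,0,0,0,0,0,-0.7],[0,0,0,0,0,0,-0.7],[0,0,0,0,0,0,-0.7],[0,0,0,0,0,0,-0.7],[0,0,0,0,0,0,-0.7],[0,0,0,0,0,0,-0.7],[0,0,0,0,0,0,-0.7]]]'
```

```text
t: 20.27
eef_pos: [0.4993, -0.4288, 0.0121]
tcp_rot: [[-0.001, 1.0, 0.001], [1.0, 0.001, -0.001], [-0.001, 0.001, -1.0]]
wrist_force: [-0.2, -0.7, -0.2]
opening: 0.0377
gripper_force: 0.0
t: 20.85
eef_pos: [0.4992, -0.4288, 0.012]
tcp_rot: [[-0.001, 1.0, 0.001], [1.0, 0.001, -0.001], [-0.001, 0.001, -1.0]]
wrist_force: [-0.9, 1.5, 6.7]
opening: 0.0348
gripper_force: 20.0
```

```bash
python3 -m inch '[[[0,0,0,0,0,-0.01,-0.7],[0,0,0,0,0,-0.02,-0.7],[0,0,0,0,0,-0.025,-0.7],[0,0,0,0.01,0.005,0,-0.7],[0,0,0,0.025,0.0125,0,-0.7],[0,0,0,0.03,0.015,0,-0.7],[0,0,0,0.03,0.015,0,-0.7],[0,0,0,0.03,0.015,0,-0.7],[0,0,0,0.03,0.015,0,-0.7],[0,0,0,0.02,0.01,0,-0.7],[0,0,0,0.0083,0.0039,0,-0.7]]]'
python3 -m inch '[[[0,0,0,0,0,0,-0.7],[0,0,0,0,0,0,-0.7]]]'
python3 held.py 0.137
```

```text
t: 21.77
eef_pos: [0.5912, -0.2418, 0.066]
tcp_rot: [[-0.004, 1.0, -0.0], [1.0, 0.004, 0.0], [0.0, -0.0, -1.0]]
wrist_force: [0.3, -0.3, -1.2]
opening: 0.0344
gripper_force: 20.0
t: 21.93
eef_pos: [0.5898, -0.2454, 0.066]
tcp_rot: [[-0.001, 1.0, -0.0], [1.0, 0.001, -0.0], [-0.0, -0.0, -1.0]]
wrist_force: [-0.1, -0.5, -1.9]
opening: 0.0345
gripper_force: 20.0
tcp [ 0.5898 -0.2454  0.066 ] open 0.034483727525711674
2240 [-0.      0.0002  0.071 ] [0.054 0.02  0.018]
```

```bash
python3 -m inch '[[[0,0,0,0,0.001,0.008,-0.7],[0,0,0,0,0,0.01,-0.7],[0,0,0,0,0,0.009,-0.7],[0,0,0,0,0,0.006,-0.7],[0,0,0,0,0,0.003,-0.7],[0,0,0,0,0,0.0015,-0.7],[0,0,0,0,0,0.001,-0.7],[0,0,0,0,0,0,-0.7],[0,0,0,0,0,0,-0.7]]]'
```

```text
t: 22.73
eef_pos: [0.5913, -0.2452, 0.0279]
tcp_rot: [[-0.001, 1.0, 0.0], [1.0, 0.001, -0.0], [-0.0, 0.0, -1.0]]
wrist_force: [0.3, -0.2, -0.7]
opening: 0.0348
gripper_force: 20.0
```

```bash
python3 -m inch '[[[0,0,0,0,0,0.0006,-0.7],[0,0,0,0,0,0,-0.7],[0,0,0,0,0,0,-0.7]]]'
```

```text
t: 22.98
eef_pos: [0.5911, -0.2451, 0.0271]
tcp_rot: [[-0.001, 1.0, 0.0], [1.0, 0.001, -0.0], [-0.0, 0.0, -1.0]]
wrist_force: [0.2, 0.7, -0.4]
opening: 0.0346
gripper_force: 20.0
```

```bash
python3 -m inch '[[[0,0,0,0,0,0.0005,-0.7],[0,0,0,0,0,0,-0.7],[0,0,0,0,0,0,-0.7]]]'
```

```text
t: 23.23
eef_pos: [0.5912, -0.2452, 0.027]
tcp_rot: [[-0.001, 1.0, 0.0], [1.0, 0.001, -0.0], [-0.0, 0.0, -1.0]]
wrist_force: [-3.6, 1.4, 5.9]
opening: 0.0348
gripper_force: 20.0
```

```bash
python3 -m inch '[[[0,0,0,0,0,0,-0.1],[0,0,0,0,0,0,0.3],[0,0,0,0,0,0,0.3],[0,0,0,0,0,0,0.3],[0,0,0,0,0,0,0.3],[0,0,0,0,0,0,0.3],[0,0,0,0,0,-0.01,0.3],[0,0,0,0,0,-0.025,0.3],[0,0,0,0,0,-0.035,0.3],[0,0,0,0,0,-0.035,0.3],[0,0,0,0,0,-0.03,0.3]]]'
python3 -m inch '[[[0,0,0,-0.015,-0.02,0,0.3],[0,0,0,-0.02,-0.03,0,0.3],[0,0,0,-0.02,-0.03,0,0.3],[0,0,0,-0.02,-0.03,0,0.3],[0,0,0,-0.02,-0.03,0,0.3],[0,0,0,-0.02,-0.03,0,0.3],[0,0,0,-0.01,-0.015,0,0.3],[0,0,0,0,0,0,0.3],[0,0,0,0,0,0,0.3]]]'
python3 - <<'E'
from h import *
for n in('top','scene'):
  p,d=bot.camera(n);C=cloud(n,d)
  for x,y,h in((.577,-.042,.14),(.582,-.11,.12),(.587,-.178,.11),(.591,-.245,.096),(.458,-.312,.015)):
    k=C[(abs(C[...,0]-x)<.03)&(abs(C[...,1]-y)<.03)&(abs(C[...,2]-h)<.009)&(d>0)];print(n,len(k),((k.max(0)+k.min(0))/2).round(4) if len(k) else '',np.ptp(k,0).round(3) if len(k) else '')
  cv2.imwrite(f'pics/end_{n}.png',cv2.resize(p[110:310,120:320,::-1] if n=='scene' else p[150:260,115:315,::-1],None,fx=3,fy=3,interpolation=cv2.INTER_CUBIC))
E
```

```text
t: 24.15
eef_pos: [0.5912, -0.2452, 0.1648]
tcp_rot: [[-0.001, 1.0, 0.002], [1.0, 0.001, -0.001], [-0.001, 0.002, -1.0]]
wrist_force: [0.1, 0.1, -0.3]
opening: 0.0611
gripper_force: 0.0
t: 24.9
eef_pos: [0.406, -0.3708, 0.1623]
tcp_rot: [[0.001, 1.0, 0.001], [1.0, -0.001, -0.001], [-0.001, 0.001, -1.0]]
wrist_force: [-0.0, 0.1, 0.0]
opening: 0.0612
gripper_force: 0.0
top 78 [ 0.5763 -0.0429  0.1388] [0.024 0.023 0.015]
top 229 [ 0.5819 -0.1115  0.1186] [0.043 0.042 0.014]
top 205 [ 0.5863 -0.1799  0.1099] [0.041 0.039 0.015]
top 43 [ 0.5903 -0.2459  0.0945] [0.018 0.019 0.014]
top 276 [ 0.4576 -0.311   0.0137] [0.053 0.055 0.015]
scene 92 [ 0.5768 -0.0405  0.138 ] [0.026 0.024 0.014]
scene 194 [ 0.5817 -0.1099  0.1175] [0.043 0.045 0.013]
scene 161 [ 0.5857 -0.1773  0.1086] [0.041 0.045 0.015]
scene 43 [ 0.5905 -0.2434  0.0943] [0.018 0.022 0.015]
scene 244 [ 0.4575 -0.3102  0.0136] [0.054 0.056 0.015]
```

View pics/end_scene.png

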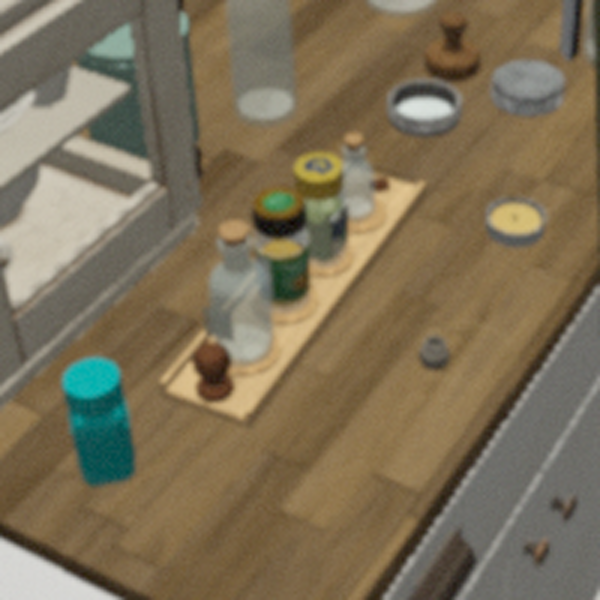

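View pics/end_top.png

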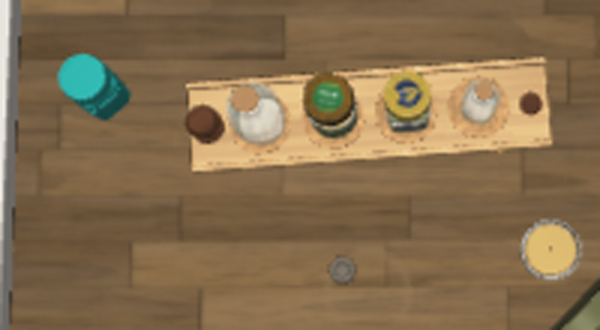

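All four stand upright, centred on their pads in order from the knob: tall bottle (258,120), dark cap (330,95), yellow cap (407,95), short bottle (480,100). The candle tin has not moved, so I'll hand the job in.

```bash
python3 -c "from station import bot;print(bot.finish_job())"
```

```text
the job is handed in; nothing more can be done
None
```

I set all four bottles and jars upright on their cork pads, tallest next to the knob, left the candle tin where it stood, and handed the job in at about 25 s of the 104 s; the hand-in gave no verdict.

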